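# Free the jammed ballast shot and nest the tubs

## Robot

A 7-joint arm with a two-finger parallel gripper is mounted at the origin on the work surface. World frame = base frame: x ahead of the robot, y to its left, z up, the work surface at z = 0. Lengths are in m, angles in rad, forces in N, time in s.
With the tool pointing down it reaches from about 0.4 to 0.85 m from the base axis. Payload 10.4 kg.
Tool frame: the origin (TCP) lies at the very end of the fingers, on their centre line; the grasp point (between the pads) lies 19 mm behind it; z points along the fingers, y is the line along which they close (so a half turn about z gives the same grasp; the last joint's range is limited). The gripper opens to 85 mm and grips with 20 to 120 N. Pads are 22 mm wide; open, the fingers measure 114 mm over their backs; the gripper's body (76 mm by 85 mm) begins 54 mm behind the grasp point. The pads swing forward as they close: fully open they stand 13 mm farther back than shut.
Start: joints at [-1.179, 0.332, -0.065, 1.46, 0.022, 1.35, -0.088], TCP at [0.252, 0.572, 0.201] pointing down, gripper open.
Joint ranges: [-2.6, 2.6], [-0.5, 2.12], [-1.47, 1.34], [0.16, 2.42], [-1.27, 4.41], [0.06, 2.06], [-2.6, 2.6]. Speed limits (rad/s): [2.22, 2.22, 2.79, 2.79, 3.14, 3.14, 3.14].

## Interface

Orientations are given as a unit quaternion [x, y, z, w].
In Python, from workcell import * gives the robot as it stands.
- The arm moves only by the tool step_arm, never from a script. Its argument "commands" is one flat list of numbers, 7 for each row, row after row: the finger opening in mm, from 0 to 85.4, then the shift along the world's x, y, z as a fraction of full scale, then the turn, a rotation vector about the world's x, y, z as a fraction of full scale. A call has exactly 10 rows; each row is the pose to reach, as a shift and turn from the pose commanded when the call began, turning the shorter way round; what a row does not reach only later rows make up. Full scale, the value 1, is 0.6 m for a shift and pi rad for a turn. A row lasts 1/8 s, in which the tool goes at most 62.5 mm and 10.7 degrees, less where a joint would pass 70% of its speed; a pose out of reach is approached as far as the arm can. A call with a number of a shift or a turn outside -1 to 1 is refused whole. A call with a gripper value outside its range is refused whole. The fingers move at their own pace and stop on an object; "squeeze" is the grip in N (left out, the last holds). Time passes only in rows, so rows that repeat a pose let the fingers close, or fill a call up. It gives the time, the measured TCP pose, the force, the opening and the grip force at its end, in the units of the state.
- get_obs(): the state, without advancing time (a new reading comes with each control period).
- camera(name): name is "side" or "top" or "wrist"; returns the picture (480x640x3 uint8, red, green, blue); there is no depth.
- camera_params(name): a dict with "mtx" (3x3 intrinsics, pixels), "extrinsics" (4x4, takes a point from world to camera coordinates); the wrist camera has in their place "tool_from_camera" (4x4, takes a point from camera to tool coordinates, whose origin is the TCP and whose axes are the flange's). Camera axes: x right, y down, z forward; pixel columns grow to the right and rows downward; lengths in m; the calibration is good to about 2 mm. A picture is of the moment at which its call begins: read the wrist's pose just before it. camera_params takes no time and is no camera call.
- hand_in(): hands the job in; it is judged then, once.
The state is a dict: "clock": time; "joint_pos": joint angles; "joint_velocities": joint speeds; "tau": joint torques, N m; "position": TCP position; "ee_rot": TCP orientation; "ft_force": force on the tool from outside, world axes, zero at the start; "torque": the same for the moment, N m; "grip_width": opening from 0.0 (shut) to 1.0 (fully open); "grasp_force": force on a finger pad.
Only numpy, scipy, OpenCV 4.12 (cv2) and the standard library are available. Lean on these libraries where they do the work, as an engineer would, in place of code of your own. Each camera call takes 0.05 s, during which the arm holds its last target. There are 200 camera calls.

## Task

The ballast shot for the schooner is jammed in the neck of the upturned bottle: stand the smallest tub upright under the spout, then rock the bottle from side to side by its wooden knob until every ball has come loose and rolled down into that tub. Then nest all the tubs upright in size order inside the largest one, each fully down on the floor of the next larger, so that the smallest, with all the shot still in it, comes last. Leave the cradle, windlass and square where they are.

Things in the scene. Friction and masses are not known exactly. Their poses are not given: they have to be found in the camera images.
- stand: fixed wooden rocking stand, 175 mm high; origin on the bench under the bottle's pivot, z up. Side boards 80 mm long (x), 172 mm high, at y = +-68 mm. A brass chute slopes from under the bottle's mouth down to -x. It and the stop plate opposite its end leave the tub's place open to +y, -y and above
- catch_spot (a point): point on the bench between spout lip and stop plate, at x = -100 mm, y = 0 of the stand, with the stand's axes: the centre of the smallest tub's underside belongs here
- bottle (a joint): rocking angle (rad) of the clear bottle, neck down on a pivot along the stand's x axis 165 mm above the bench. 0 upright, positive leans its top to the stand's -y, limits +-0.5; springs bring it back to 0 (about 3 N at the knob hold it at 0.45). A rib in the neck on each side, one above the other, holds back balls: they roll off one at -0.4 or beyond, off the other at +0.4, in about 1 s
- bottle_knob (a point): point on the upright round wooden knob on top of the bottle, 152 mm from the pivot up the bottle's axis; knob 24 mm in diameter, from 26 mm below to 8 mm above this point; below it is the bottle's round body, 86 mm in diameter. Axes: x along the pivot, z up the bottle
- tub_1: largest tub, brown wood, round, open on top: 84 mm across the rim, 74 across the foot, 60 high. All tubs: origin at the centre of the underside, z up through the mouth, walls 3 mm, solid floor 24 mm thick (a nested tub stands 24 mm above the one holding it). The others go into it; it need not be moved
- tub_2: second tub, blue, 70 mm across the rim, 60 mm across the foot, 66 mm high (may be absent)
- tub_3: third tub, white, 60 mm across the rim, 50 mm across the foot, 72 mm high (may be absent; tub_2 or tub_3 or both are there)
- tub_4: smallest tub, red, 50 mm across the rim, 40 mm across the foot, 78 mm high; catches the shot
- cradle: cream ceramic hull cradle, 200 x 100 mm, 75 mm high, bystander, leave alone
- windlass: bronze anchor windlass, about 90 x 125 mm, 75 mm high, bystander, leave alone
- square: flat steel square, arms 200 and 135 mm, 4 mm thick, bystander, leave alone
- shot_1_center (a point): bright orange painted brass ball, 22 mm in diameter, 48 g, in the bottle's neck at the start (may be absent); this point is the ball's centre
- shot_2_center (a point): second such ball, in the bottle's neck at the start (may be absent); this point is the ball's centre
- spout_lip (a point): lip of the chute's spout, middle, at x = -69 mm, y = 0, 88 mm above the bench in the stand's frame; the spout is 36 mm wide, its side walls reach 110 mm above the bench. Opposite it, at x = -137 mm, stands a brass stop plate, 44 mm wide (y), 106 mm high, leaning 5 degrees towards the spout (top edge at x = -132 mm): rolling balls strike it and drop

How it is judged:
By the outcome, as a careful person would: the job done as asked, in the order asked, and still so for the second after the job is handed in, with the robot touching nothing.
Of tub_2, tub_3 only 1 to 2 are there at a start; the rules pass over those that are not, and their reading is None.
Of shot_1, shot_2 only 1 to 2 are there at a start; the rules pass over those that are not, and their reading is None.
At some moment in a run one of tub_2, tub_3 may be knocked a few centimetres aside while the robot is not near it.
It also fails if it takes over 210 s, if anything falls off the work surface, if the arm or the gripper's body presses on something with over 40 N, if the wrist force passes 120 N, or if a joint passes its speed limit or range.

## Working session

There is one attempt and no reset: what is moved stays moved. The work goes in short steps, Python scripts to look and compute and a tool call to move; the robot and the scene stay as the last step left them, time stands still between calls to the robot, and variables do not carry over. Pictures are saved under pics/ and viewed, at most 14 in all, crops included, and the job is handed in when it is done.

Besides the shell and the picture viewer there is one more tool, called after "Request:" as name(argument=value, ...) on one line, values as JSON. step_arm: Moves the arm, as the interface text tells. Its arguments: {"type":"object","properties":{"commands":{"type":"array","items":{"type":"number"}},"squeeze":{"type":"number"}},"required":["commands"]}

```bash
ls; mkdir -p pics; python3 - <<'E'
from workcell import *
import cv2
o=get_obs();print({k:o[k] for k in('clock','position','ee_rot','ft_force','grip_width')})
for n in("top","side"):
    cv2.imwrite(f"pics/{n}0.png",camera(n)[:,:,::-1]);p=camera_params(n);print(n,p["mtx"],p["extrinsics"])
print(camera_params("wrist"))
E
```

```text
pics
{'clock': 0.0, 'position': array([0.25172457, 0.57158111, 0.19987255]), 'ee_rot': array([ 2.05922525e-01,  9.78568013e-01, -7.37287336e-04, -1.16700760e-04]), 'ft_force': array([0.22545196, 0.42115915, 0.79352225]), 'grip_width': 0.9978823871170576}
top [[623.176628     0.         318.12639686]
 [  0.         623.176628   246.05399067]
 [  0.           0.           1.        ]] [[ 0.00205645 -0.9999947  -0.00252587  0.0158993 ]
 [-0.99312351 -0.00174665 -0.11705827  0.61532054]
 [ 0.11705323  0.00274923 -0.99312184  1.60717824]
 [ 0.          0.          0.          1.        ]]
side [[455.58171309   0.         314.63432991]
 [  0.         455.58171309 235.7900782 ]
 [  0.           0.           1.        ]] [[ 0.90262739 -0.43038724  0.00553456 -0.52776719]
 [-0.29270041 -0.62319051 -0.72523104  0.31888635]
 [ 0.31557927  0.65299343 -0.68848334  1.00263495]
 [ 0.          0.          0.          1.        ]]
{'mtx': array([[418.80857992,   0.        , 313.06620374],
       [  0.        , 418.80857992, 242.26325216],
       [  0.        ,   0.        ,   1.        ]]), 'tool_from_camera': array([[ 3.30098509e-05, -9.53324918e-01, -3.01946351e-01,
         7.66675476e-02],
       [ 9.99999552e-01,  3.17124395e-04, -8.91922524e-04,
        -2.10030220e-04],
       [ 9.46046522e-04, -3.01946186e-01,  9.53324502e-01,
        -1.74378006e-01],
       [ 0.00000000e+00,  0.00000000e+00,  0.00000000e+00,
         1.00000000e+00]])}
```

View pics/top0.png

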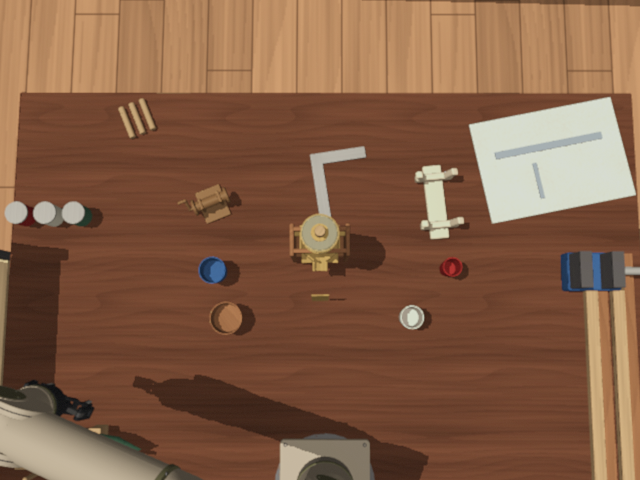

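View pics/side0.png

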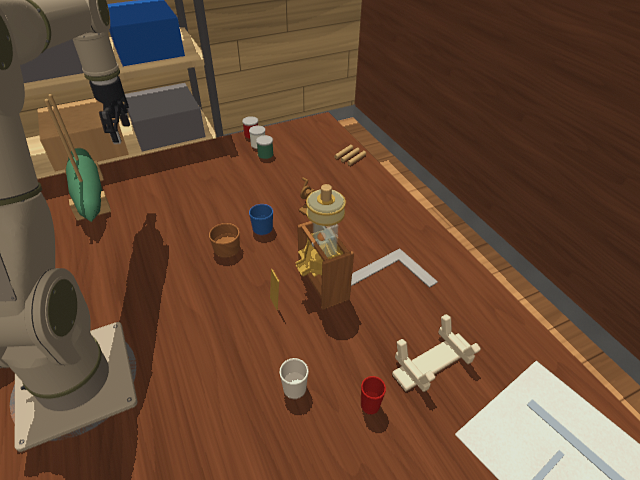

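The pictures show all tubs upright: brown (227,318), blue (213,270), white (412,317) and red (452,268). The stand is at (320,240) with its chute towards −x and the stop plate at (320,296). I'll enlarge them next.

```bash
cat > h.py <<'E'
import numpy as np, cv2
from scipy.spatial.transform import Rotation as R
from workcell import *
def ray(n,uv,z,obs=None):
    p=camera_params(n);K=p["mtx"]
    if n=="wrist":
        M=np.eye(4);M[:3,:3]=R.from_quat(obs["ee_rot"]).as_matrix();M[:3,3]=obs["position"];T=M@p["tool_from_camera"]
    else: T=np.linalg.inv(p["extrinsics"])
    d=T[:3,:3]@np.linalg.solve(K,[uv[0],uv[1],1.]);c=T[:3,3]
    return c+d*(z-c[2])/d[2]
def proj(n,X,obs=None):
    p=camera_params(n);K=p["mtx"]
    if n=="wrist":
        M=np.eye(4);M[:3,:3]=R.from_quat(obs["ee_rot"]).as_matrix();M[:3,3]=obs["position"];E=np.linalg.inv(M@p["tool_from_camera"])
    else:E=p["extrinsics"]
    q=K@(E[:3,:3]@np.asarray(X)+E[:3,3]);return q[:2]/q[2]
E
python3 - <<'E'
from h import *
im=cv2.imread("pics/top0.png")
def c(u,v):return cv2.resize(im[v:v+75,u:u+100],None,fx=4,fy=4,interpolation=cv2.INTER_CUBIC)
a=[c(180,265),c(270,210),c(270,240),c(385,255)]
cv2.imwrite("pics/m.png",np.vstack([np.hstack(a[:2]),np.hstack([c(180,235),a[3]])]))
E
```

```text
(no output)
```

View pics/m.png

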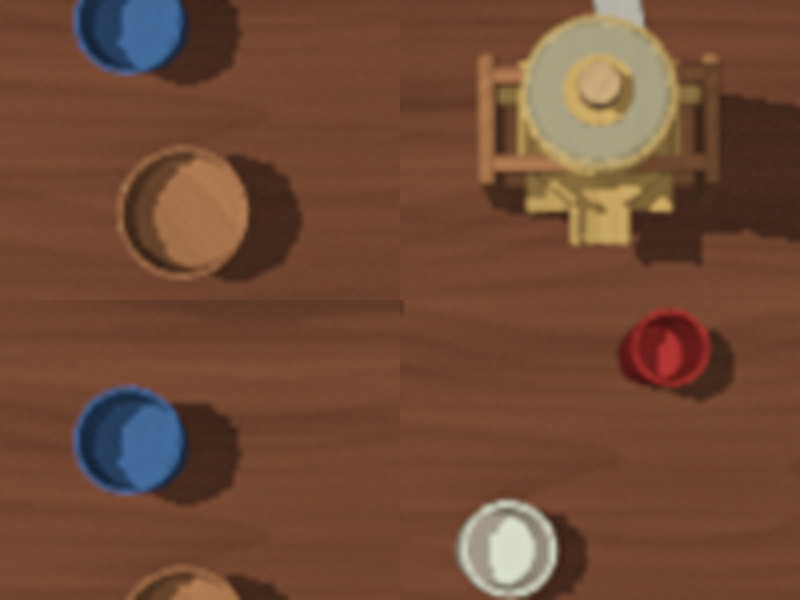

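```bash
python3 - <<'E'
from h import *
for n,u,z in [("red",(452.5,267),.078),("white",(412,317.2),.072),("blue",(212.75,270),.066),("brown",(226,318),.06),("knob",(320,230.5),.325),("bL",(291.5,240),.172),("bR",(347.75,239.5),.172),("lip",(320,271.2),.088),("plate",(320,296),.106)]:
    print(n,ray("top",u,z).round(4))
E
```

```text
red [ 0.557  -0.3269  0.078 ]
white [ 0.4292 -0.2222  0.072 ]
blue [0.5491 0.2885 0.066 ]
brown [0.4263 0.2529 0.06  ]
knob [0.6153 0.0123 0.325 ]
bL [0.6139 0.0812 0.172 ]
bR [ 0.6154 -0.055   0.172 ]
lip [0.5448 0.012  0.088 ]
plate [0.4813 0.0119 0.106 ]
```

Request:
step_arm(commands=[85,0.313,-0.87,0.133,0,0,0.132,85,0.313,-0.87,0.133,0,0,0.132,85,0.313,-0.87,0.133,0,0,0.132,85,0.313,-0.87,0.133,0,0,0.132,85,0.313,-0.87,0.133,0,0,0.132,85,0.313,-0.87,0.133,0,0,0.132,85,0.313,-0.87,0.133,0,0,0.132,85,0.313,-0.87,0.133,0,0,0.132,85,0.313,-0.87,0.133,0,0,0.132,85,0.313,-0.87,0.133,0,0,0.132], squeeze=30)

```text
clock: 1.35
position: [0.4407, 0.0455, 0.2811]
ee_rot: [0.004, 1.0, 0.0, 0.001]
ft_force: [-1.0, 2.0, -1.0]
grip_width: 0.994
grasp_force: 0.0
```

Request:
step_arm(commands=[85,0.195,-0.628,-0.1,0,0,0,85,0.195,-0.628,-0.1,0,0,0,85,0.195,-0.628,-0.1,0,0,0,85,0.195,-0.628,-0.1,0,0,0,85,0.195,-0.628,-0.1,0,0,0,85,0.195,-0.628,-0.1,0,0,0,85,0.195,-0.628,-0.1,0,0,0,85,0.195,-0.628,-0.1,0,0,0,85,0.195,-0.628,-0.1,0,0,0,85,0.195,-0.628,-0.1,0,0,0])

```text
clock: 2.6
position: [0.5572, -0.3251, 0.2209]
ee_rot: [-0.001, 1.0, 0.0, 0.0]
ft_force: [-0.0, -0.1, 0.1]
grip_width: 0.996
grasp_force: 0.0
```

```bash
python3 - <<'E'
from h import *
o=get_obs();im=camera("wrist")[:,:,::-1].copy();cv2.imwrite("pics/w1.png",im)
print(o["position"],o["ee_rot"],proj("wrist",(.557,-.327,.078),o))
h=cv2.cvtColor(im,cv2.COLOR_BGR2HSV);m=((h[:,:,0]<6)|(h[:,:,0]>174))&(h[:,:,1]>190)&(h[:,:,2]>60)
c=max(cv2.findContours(m.astype(np.uint8),0,1)[0],key=cv2.contourArea);print(cv2.boundingRect(c))
E
```

```text
[ 0.55720832 -0.32513928  0.22088927] [-9.48771435e-04  9.99999343e-01  4.92894879e-04  4.13707293e-04] [311.38385315 212.96620819]
(280, 176, 65, 71)
```

View pics/w1.png

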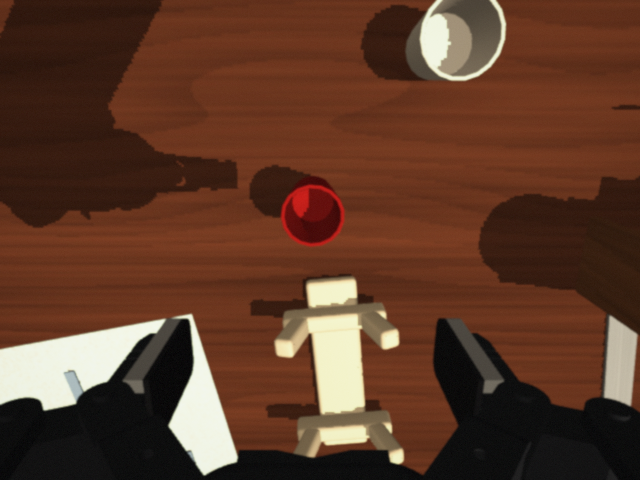

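The wrist view confirms the red rim at (313,214), within 2 px of the prediction. I'll descend and grip.

Request:
step_arm(commands=[85,0,-0.001,-0.1,0,0,0,85,0,-0.001,-0.2,0,0,0,85,0,-0.001,-0.25,0,0,0,85,0,-0.001,-0.295,0,0,0,85,0,-0.001,-0.295,0,0,0,40,0,-0.001,-0.295,0,0,0,40,0,-0.001,-0.295,0,0,0,40,0,-0.001,-0.295,0,0,0,40,0,-0.001,-0.295,0,0,0,40,0,-0.001,-0.295,0,0,0], squeeze=30)

```text
clock: 3.9
position: [0.5591, -0.3259, 0.0467]
ee_rot: [-0.001, 1.0, 0.001, 0.002]
ft_force: [-2.9, 8.7, 17.8]
grip_width: 0.472
grasp_force: 9.5
```

```bash
python3 - <<'E'
from h import *
a=camera("wrist")[:,:,::-1];b=camera("side")[:,:,::-1]
cv2.imwrite("pics/g1.png",np.hstack([cv2.resize(a[150:480,160:480],(388,400)),cv2.resize(b[330:450,300:420],(400,400))]))
o=get_obs();print(o["ft_force"],o["grip_width"],o["grasp_force"],o["position"])
E
```

```text
[-2.93254444  8.36039469 18.4643904 ] 0.4709861525517568 9.51695428811945 [ 0.55907974 -0.32590724  0.04672378]
```

View pics/g1.png

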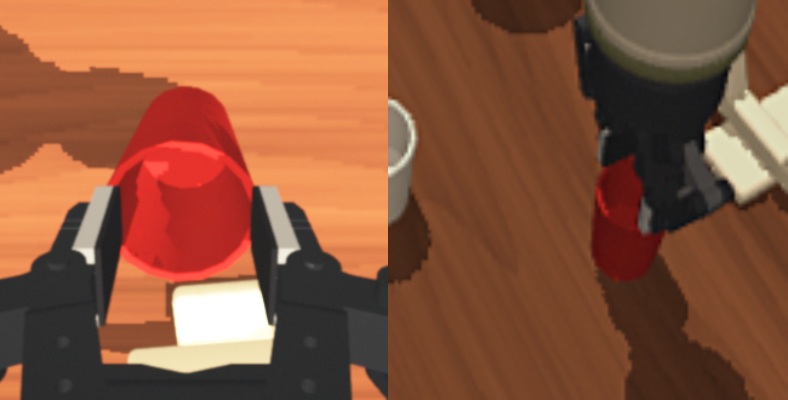

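The tub has slipped towards −x in the pads. I'll open, rise and look again.

Request:
step_arm(commands=[85,0,0,0,0,0,0,85,0,0,0,0,0,0,85,0,0,0,0,0,0,85,0,0,0.05,0,0,0,85,0,0,0.1,0,0,0,85,0,0,0.15,0,0,0,85,0,0,0.15,0,0,0,85,0,0,0.15,0,0,0,85,0,0,0.15,0,0,0,85,0,0,0.15,0,0,0])

```text
clock: 5.25
position: [0.5563, -0.3272, 0.1327]
ee_rot: [0.0, 1.0, 0.0, -0.001]
ft_force: [0.1, -0.6, -0.1]
grip_width: 0.996
grasp_force: 0.0
```

```bash
python3 - <<'E'
from h import *
o=get_obs();im=camera("wrist")[:,:,::-1].copy();cv2.imwrite("pics/w2.png",np.hstack([im[100:400,150:450],cv2.resize(camera("side")[330:450,300:420,::-1],(300,300))]))
print(o["position"],o["ft_force"],o["joint_pos"],proj("wrist",(.557,-.327,.078),o))
E
```

```text
[ 0.55633099 -0.32717224  0.13273372] [ 0.06837427 -0.6359727  -0.06779779] [-0.07027934  0.49811957  0.7291202   1.52183387 -0.3412983   1.25379773
  2.27647893] [314.40530772 250.62890162]
```

View pics/w2.png

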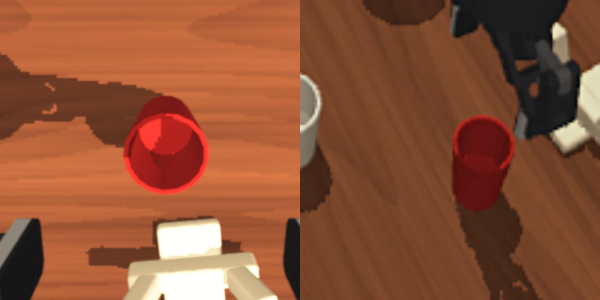

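```bash
python3 - <<'E'
from h import *
o=get_obs();P=o["position"]
for dz in(0,.013):
  for dx in(-.011,.011):
    for s in(-1,1): print(dz,dx,s,(proj("wrist",P+[dx,s*.0427,dz],o)-[150,100]).round())
print(proj("side",(.557,-.327,.078)),ray("side",(373.2,384.8),.078),ray("wrist",(316,253),.078,o))
E
```

```text
0 -0.011 -1 [ 68. 165.]
0 -0.011 1 [260. 165.]
0 0.011 -1 [ 72. 210.]
0 0.011 1 [257. 210.]
0.013 -0.011 -1 [ 62. 176.]
0.013 -0.011 1 [267. 176.]
0.013 0.011 -1 [ 65. 224.]
0.013 0.011 1 [264. 224.]
[372.71543427 387.32072897] [ 0.56068007 -0.3227162   0.078     ] [ 0.55870053 -0.32620946  0.078     ]
```

```bash
python3 - <<'E'
from h import *
o=get_obs();P=o["position"]
for w,s in(((190,320),(392,384)),((440,322),(364,342))):
    for z in (.12,.13,.14,.15,.16,.17,.18): print(w,z,(ray("wrist",w,z,o)-P).round(4)*1e3,(ray("side",s,z)-P).round(4)*1e3)
im=camera("side")[:,:,::-1];cv2.imwrite("pics/s2.png",cv2.resize(im[290:440,290:440],(600,600),interpolation=2))
im=camera("wrist")[:,:,::-1];cv2.imwrite("pics/w3.png",im)
E
```

```text
(190, 320) 0.12 [ 23.1 -62.  -13.1] [ 22.4 -27.3 -13.1]
(190, 320) 0.13 [ 17.8 -58.7  -3.1] [ 18.3 -31.3  -3.1]
(190, 320) 0.14 [ 12.5 -55.4   6.9] [ 14.3 -35.4   6.9]
(190, 320) 0.15 [  7.2 -52.1  16.9] [ 10.2 -39.5  16.9]
(190, 320) 0.16 [  1.8 -48.9  26.9] [  6.2 -43.6  26.9]
(190, 320) 0.17 [ -3.5 -45.6  36.9] [  2.1 -47.7  36.9]
(190, 320) 0.18 [ -8.8 -42.3  46.9] [ -1.9 -51.8  46.9]
(440, 322) 0.12 [ 24.2  62.8 -13.1] [ 20.9  77.  -13.1]
(440, 322) 0.13 [18.8 59.4 -3.1] [16.8 71.6 -3.1]
(440, 322) 0.14 [13.5 56.   6.9] [12.8 66.2  6.9]
(440, 322) 0.15 [ 8.1 52.7 16.9] [ 8.8 60.9 16.9]
(440, 322) 0.16 [ 2.7 49.3 26.9] [ 4.8 55.5 26.9]
(440, 322) 0.17 [-2.7 45.9 36.9] [ 0.7 50.1 36.9]
(440, 322) 0.18 [-8.1 42.5 46.9] [-3.3 44.7 46.9]
```

View pics/s2.png

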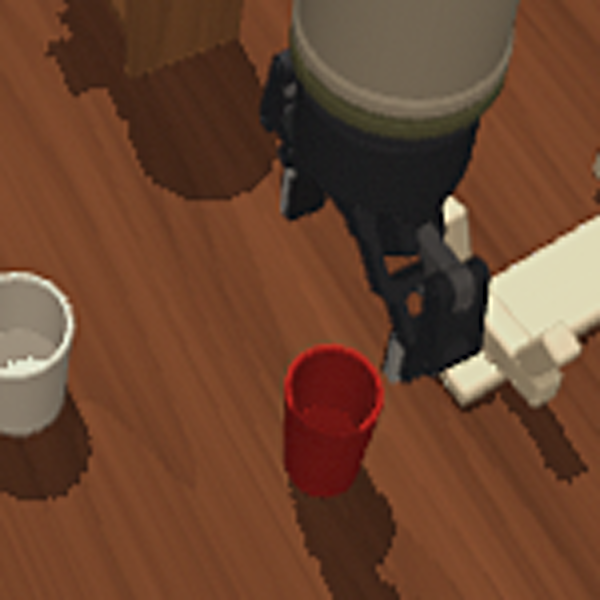

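The fingertips sit about 35–40 mm above the reported TCP when open, so the pads only pressed on the rim. I'll grip lower.

Request:
step_arm(commands=[85,0.001,0.001,-0.1,0,0,0,85,0.001,0.001,-0.15,0,0,0,85,0.001,0.001,-0.197,0,0,0,85,0.001,0.001,-0.197,0,0,0,30,0.001,0.001,-0.197,0,0,0,30,0.001,0.001,-0.197,0,0,0,30,0.001,0.001,-0.197,0,0,0,30,0.001,0.001,-0.197,0,0,0,30,0.001,0.001,-0.197,0,0,0,30,0.001,0.001,-0.197,0,0,0], squeeze=30)

```text
clock: 6.7
position: [0.5584, -0.3271, 0.0172]
ee_rot: [-0.0, 1.0, -0.0, 0.001]
ft_force: [-0.2, 1.0, 5.8]
grip_width: 0.573
grasp_force: 30.3
```

Request:
step_arm(commands=[30,0,0,0.1,0,0,0,30,0,0,0.217,0,0,0,30,0,0,0.217,0,0,0,30,-0.1,0.2,0.217,0,0,0,30,-0.1,0.3,0.217,0,0,0,30,-0.1,0.4,0.217,0,0,0,30,-0.09,0.5,0.217,0,0,0,30,-0.07,0.565,0.217,0,0,0,30,-0.07,0.565,0.217,0,0,0,30,-0.07,0.565,0.217,0,0,0])

```text
clock: 7.95
position: [0.515, 0.0157, 0.1452]
ee_rot: [-0.003, 1.0, 0.0, -0.0]
ft_force: [0.5, 0.1, -1.0]
grip_width: 0.568
grasp_force: 32.0
```

```bash
python3 - <<'E'
from h import *
o=get_obs();im=camera("wrist")[:,:,::-1];cv2.imwrite("pics/w4.png",np.hstack([im[100:450,130:500],cv2.resize(camera("side")[160:320,220:390,::-1],(372,350))]))
print(o["position"],o["ft_force"],o["grip_width"],o["joint_pos"])
E
```

```text
[0.51504964 0.01572092 0.14522733] [ 0.52504851  0.08017295 -0.97787891] 0.5683262727583335 [-0.69414131  0.13510634  0.62798638  1.85103833 -0.08653388  1.18270768
  1.53863499]
```

View pics/w4.png

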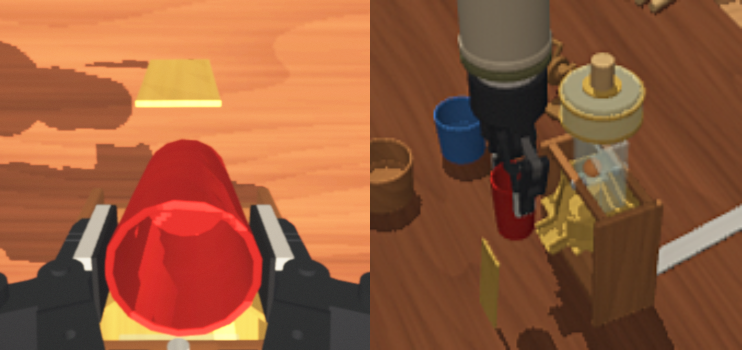

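```bash
python3 - <<'E'
from h import *
o=get_obs()
print(o["position"],"plate",ray("wrist",(308,203),.106,o),"rim",ray("wrist",(313.5,366),.078+.13,o))
E
```

```text
[0.51500715 0.01171765 0.14536376] plate [0.48439599 0.00845848 0.106     ] rim [0.5136298  0.01132829 0.208     ]
```

Request:
step_arm(commands=[30,0.002,0,-0.05,0,0,0,30,0.002,0,-0.1,0,0,0,30,0.002,0,-0.15,0,0,0,30,0.002,0,-0.19,0,0,0,30,0.002,0,-0.214,0,0,0,30,0.002,0,-0.214,0,0,0,30,0.002,0,-0.214,0,0,0,85,0.002,0,-0.214,0,0,0,85,0.002,0,-0.214,0,0,0,85,0.002,0,-0.214,0,0,0])

```text
clock: 9.3
position: [0.5166, 0.0123, 0.0173]
ee_rot: [-0.0, 1.0, 0.0, 0.0]
ft_force: [-0.6, -0.0, 0.3]
grip_width: 0.993
grasp_force: 0.0
```

Request:
step_arm(commands=[85,0,0,0.1,0,0,0,85,0,0,0.2,0,0,0,85,-0.02,0,0.3,0,0,0,85,-0.02,0,0.4,0,0,0,85,-0.02,0,0.5,0,0,0,85,0,0,0.6,0,0,0,85,0,0,0.6,0,0,0,85,0.1,0.001,0.6,0,0,0,85,0.165,0.001,0.6,0,0,0,85,0.165,0.001,0.6,0,0,0])

```text
clock: 10.55
position: [0.6167, 0.0132, 0.3737]
ee_rot: [0.0, 1.0, -0.001, -0.002]
ft_force: [1.0, 0.0, -0.0]
grip_width: 0.992
grasp_force: 0.0
```

```bash
python3 - <<'E'
from h import *
o=get_obs();im=camera("wrist")[:,:,::-1];cv2.imwrite("pics/w5.png",np.hstack([cv2.resize(im,(533,400)),cv2.resize(camera("side")[180:320,240:330,::-1],(257,400))]))
print(o["position"],proj("wrist",(.6146,.0125,.325),o)*533/640)
E
```

```text
[0.61666276 0.01315844 0.37368943] [260.88674525 207.98767747]
```

View pics/w5.png

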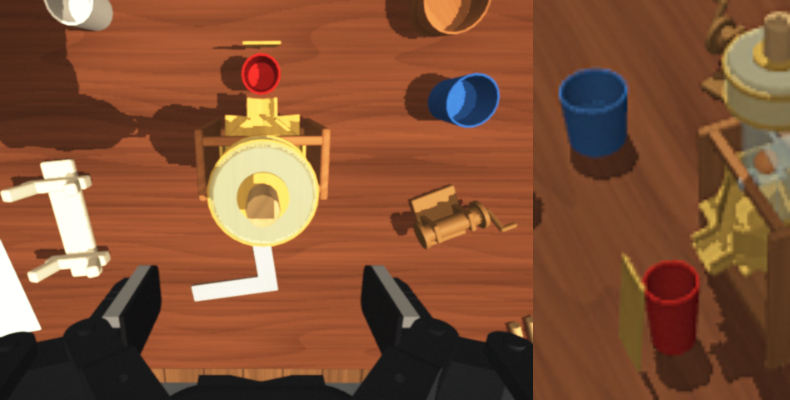

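Tub 4 stands upright between spout and stop plate. The knob at (262,208) matches the prediction. I'll descend onto it and grip.

Request:
step_arm(commands=[60,0,0,-0.05,0,0,0,60,0,0,-0.09,0,0,0,60,0,0,-0.12,0,0,0,60,0,0,-0.145,0,0,0,60,0,0,-0.164,0,0,0,60,0,0,-0.164,0,0,0,15,0,0,-0.164,0,0,0,15,0,0,-0.164,0,0,0,15,0,0,-0.164,0,0,0,15,0,0,-0.164,0,0,0], squeeze=25)

```text
clock: 11.9
position: [0.6158, 0.0128, 0.2794]
ee_rot: [0.0, 1.0, 0.0, 0.001]
ft_force: [-0.8, -0.1, 5.6]
grip_width: 0.267
grasp_force: 24.5
```

Request:
step_arm(commands=[15,0,-0.014,-0.0005,0.024,0,0,15,0,-0.028,-0.002,0.048,0,0,15,0,-0.056,-0.0084,0.095,0,0,15,0,-0.0837,-0.0196,0.146,0,0,15,0,-0.0837,-0.0196,0.146,0,0,15,0,-0.0837,-0.0196,0.146,0,0,15,0,-0.0837,-0.0196,0.146,0,0,15,0,-0.0837,-0.0196,0.146,0,0,15,0,-0.0837,-0.0196,0.146,0,0,15,0,-0.0837,-0.0196,0.146,0,0])

```text
clock: 13.15
position: [0.615, -0.0369, 0.2674]
ee_rot: [-0.001, 0.974, 0.227, -0.0]
ft_force: [-4.9, -1.4, 3.6]
grip_width: 0.266
grasp_force: 28.0
```

Request:
step_arm(commands=[15,0,0,0,0,0,0,15,0,0,0,0,0,0,15,0,0,0,0,0,0,15,0,0.028,0.0112,-0.051,0,0,15,0,0.056,0.0176,-0.098,0,0,15,0,0.0837,0.0196,-0.146,0,0,15,0,0.112,0.0176,-0.194,0,0,15,0,0.14,0.0112,-0.241,0,0,15,0,0.1673,0,-0.292,0,0,15,0,0.1673,0,-0.292,0,0])

```text
clock: 14.4
position: [0.6137, 0.0681, 0.2662]
ee_rot: [-0.004, 0.973, -0.23, -0.001]
ft_force: [-15.3, 2.7, 11.4]
grip_width: 0.265
grasp_force: 28.8
```

Request:
step_arm(commands=[15,0,0,0,0,0,0,15,0,0,0,0,0,0,15,0,0,0,0,0,0,15,0,0,0,0,0,0,15,0,0,0,0,0,0,15,0,0,0,0,0,0,15,0,0,0,0,0,0,15,0,0,0,0,0,0,15,0,0,0,0,0,0,15,0,0,0,0,0,0])

```text
clock: 15.65
position: [0.6138, 0.0653, 0.2675]
ee_rot: [-0.001, 0.974, -0.227, -0.001]
ft_force: [-13.0, 3.3, 9.4]
grip_width: 0.268
grasp_force: 28.7
```

```bash
python3 - <<'E'
from h import *
o=get_obs();print(o["position"],o["ee_rot"],o["ft_force"])
a=camera("side")[160:310,240:390,::-1];b=camera("top")[:,:,::-1]
cv2.imwrite("pics/r1.png",np.hstack([cv2.resize(a,(400,400)),cv2.resize(b[220:310,275:365],(400,400))]))
E
```

```text
[0.61379291 0.06529675 0.26747561] [-0.00117547  0.97397205 -0.22666279 -0.00102506] [-13.04776687   3.32422954   9.44558839]
```

View pics/r1.png

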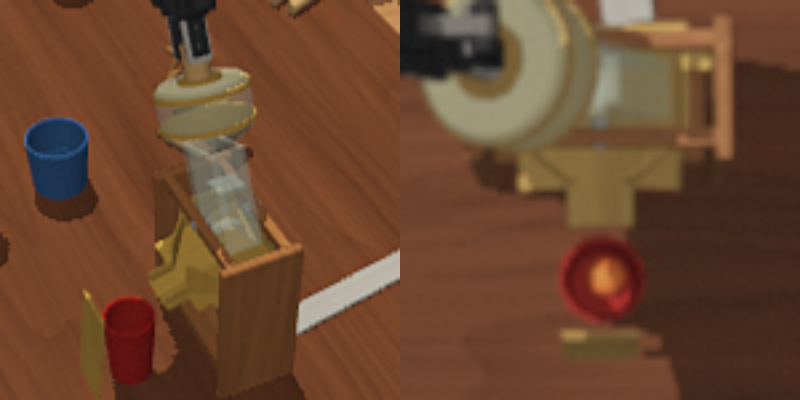

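One ball is in the tub, seen at (608,275) in the picture, and the neck looks empty. I'll rock once more to be sure.

Request:
step_arm(commands=[15,0,-0.028,0.0112,0.051,0,0,15,0,-0.056,0.0176,0.098,0,0,15,0,-0.0837,0.0196,0.146,0,0,15,0,-0.112,0.0176,0.194,0,0,15,0,-0.14,0.0112,0.241,0,0,15,0,-0.1673,0,0.292,0,0,15,0,-0.1673,0,0.292,0,0,15,0,-0.1673,0,0.292,0,0,15,0,-0.1673,0,0.292,0,0,15,0,-0.1673,0,0.292,0,0])

```text
clock: 17.0
position: [0.6146, -0.0369, 0.2675]
ee_rot: [-0.001, 0.974, 0.226, -0.001]
ft_force: [-8.4, -2.4, 5.4]
grip_width: 0.268
grasp_force: 28.4
```

Request:
step_arm(commands=[15,0,0,0,0,0,0,15,0,0,0,0,0,0,15,0,0,0,0,0,0,15,0,0,0,0,0,0,15,0,0,0,0,0,0,15,0,0,0,0,0,0,15,0,0,0,0,0,0,15,0,0,0,0,0,0,15,0,0,0,0,0,0,15,0,0,0,0,0,0])

```text
clock: 18.25
position: [0.6146, -0.0369, 0.2675]
ee_rot: [-0.001, 0.974, 0.226, -0.001]
ft_force: [-8.1, -2.0, 5.8]
grip_width: 0.263
grasp_force: 28.4
```

Request:
step_arm(commands=[15,0,0.028,0.0112,-0.051,0,0,15,0,0.056,0.0176,-0.098,0,0,15,0,0.0837,0.0196,-0.146,0,0,15,0,0.112,0.0176,-0.194,0,0,15,0,0.14,0.0112,-0.241,0,0,15,0,0.1673,0,-0.292,0,0,15,0,0.1673,0,-0.292,0,0,15,0,0.1673,0,-0.292,0,0,15,0,0.1673,0,-0.292,0,0,15,0,0.1673,0,-0.292,0,0])

```text
clock: 19.5
position: [0.6139, 0.0654, 0.2675]
ee_rot: [-0.001, 0.974, -0.227, -0.001]
ft_force: [-12.5, 1.9, 7.1]
grip_width: 0.27
grasp_force: 28.9
```

Request:
step_arm(commands=[15,0,0,0,0,0,0,15,0,0,0,0,0,0,15,0,0,0,0,0,0,15,0,0,0,0,0,0,15,0,0,0,0,0,0,15,0,-0.028,0.0112,0.051,0,0,15,0,-0.056,0.0176,0.098,0,0,15,0,-0.0837,0.0196,0.146,0,0,15,0,-0.0837,0.0196,0.146,0,0,15,0,-0.0837,0.0196,0.146,0,0])

```text
clock: 20.75
position: [0.615, 0.0132, 0.2798]
ee_rot: [-0.0, 1.0, -0.001, 0.0]
ft_force: [-9.6, -1.5, 8.3]
grip_width: 0.265
grasp_force: 28.9
```

Request:
step_arm(commands=[60,0,0,0,0,0,0,60,0,0,0,0,0,0,60,0,0,0.05,0,0,0,60,0,0,0.1,0,0,0,60,0,0,0.17,0,0,0,85,0,0.1,0.17,0,0,0,85,-0.05,0.2,0.17,0,0,0,85,-0.11,0.3,0.05,0,0,0,85,-0.11,0.4,0,0,0,0,85,-0.11,0.46,-0.07,0,0,0])

```text
clock: 22.0
position: [0.5507, 0.2673, 0.2594]
ee_rot: [-0.001, 1.0, 0.001, 0.001]
ft_force: [0.9, 0.4, -0.3]
grip_width: 0.996
grasp_force: 0.0
```

```bash
python3 - <<'E'
from h import *
o=get_obs();print(o["position"])
t=camera("top")[:,:,::-1];s=camera("side")[:,:,::-1];w=camera("wrist")[:,:,::-1]
cv2.imwrite("pics/a1.png",np.vstack([np.hstack([cv2.resize(t[225:300,270:370],(400,300),interpolation=2),cv2.resize(s[180:330,230:430],(400,300))]),np.hstack([cv2.resize(w,(400,300)),cv2.resize(t[230:350,350:510],(400,300),interpolation=2)])]))
print(proj("wrist",(.5491,.2885,.066),o)*.625)
E
```

```text
[0.55073359 0.26727241 0.25936948]
[210.8870928  123.71389914]
```

View pics/a1.png

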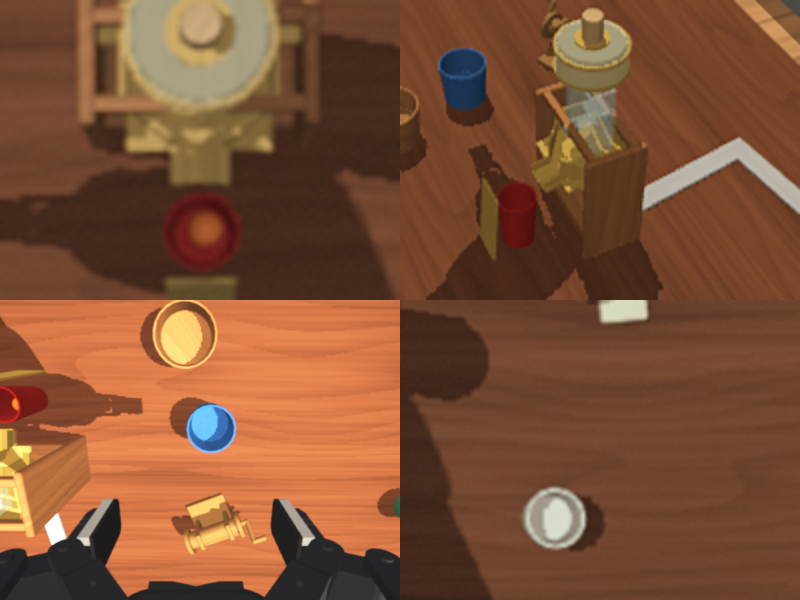

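The neck is empty and an orange ball is in the red tub at (207,228). White is unmoved at (412,317). I'll re-measure blue and brown with the arm at rest.

```bash
cat >> h.py <<'E'
def blob(im,lo,hi):
    m=cv2.inRange(cv2.cvtColor(im,cv2.COLOR_BGR2HSV),lo,hi)
    return max(cv2.findContours(m,0,1)[0],key=cv2.contourArea)
E
python3 - <<'E'
from h import *
o=get_obs();w=camera("wrist")[:,:,::-1].copy();print(o["position"]);cv2.imwrite("pics/w6.png",w)
c=blob(w,(95,120,60),(125,255,255));x,y,a,b=cv2.boundingRect(c);print(x,y,a,b)
t=cv2.minEnclosingCircle(c);print(t,ray("wrist",t[0],.066,o),proj("wrist",(.5491,.2885,.066),o),proj("wrist",(.4263,.2529,.06),o))
E
```

```text
[0.54909758 0.26769678 0.25680597]
303 163 77 77
((340.6651611328125, 200.56459045410156), 39.04936599731445) [0.54814126 0.29091316 0.066     ] [337.91644723 201.60876712] [297.42312869  51.32799235]
```

View pics/w6.png

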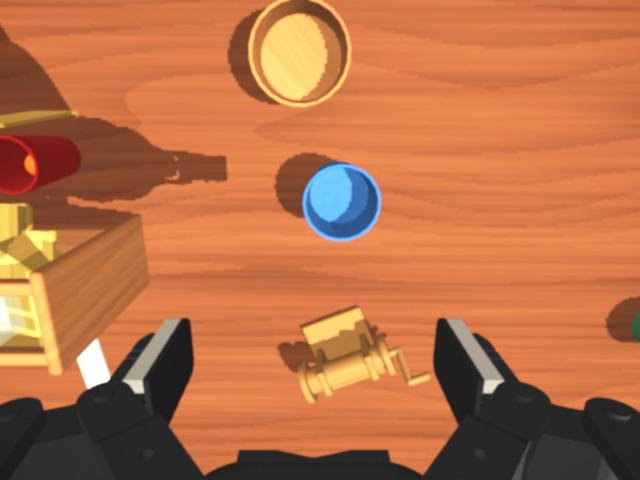

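Request:
step_arm(commands=[85,-0.001,0.037,-0.05,0,0,0,85,-0.001,0.037,-0.13,0,0,0,85,-0.001,0.037,-0.22,0,0,0,85,-0.001,0.037,-0.3,0,0,0,85,-0.001,0.037,-0.36,0,0,0,85,-0.001,0.037,-0.411,0,0,0,85,-0.001,0.037,-0.411,0,0,0,50,-0.001,0.037,-0.411,0,0,0,50,-0.001,0.037,-0.411,0,0,0,50,-0.001,0.037,-0.411,0,0,0], squeeze=25)

```text
clock: 23.45
position: [0.5526, 0.2866, 0.0159]
ee_rot: [0.0, 1.0, 0.001, 0.002]
ft_force: [-1.2, 0.0, 6.6]
grip_width: 0.79
grasp_force: 28.3
```

Request:
step_arm(commands=[50,0,0,0.05,0,0,0,50,0,0,0.1,0,0,0,50,0,0,0.167,0,0,0,50,-0.07,-0.02,0.167,0,0,0,50,-0.14,-0.04,0.167,0,0,0,50,-0.204,-0.06,0.167,0,0,0,50,-0.204,-0.06,0.167,0,0,0,50,-0.204,-0.06,0.167,0,0,0,50,-0.204,-0.06,0.167,0,0,0,50,-0.204,-0.06,0.167,0,0,0])

```text
clock: 24.7
position: [0.4293, 0.2501, 0.1134]
ee_rot: [0.0, 1.0, -0.0, 0.0]
ft_force: [-0.2, -0.7, -1.9]
grip_width: 0.792
grasp_force: 29.3
```

```bash
python3 - <<'E'
from h import *
o=get_obs();w=camera("wrist")[:,:,::-1].copy();t=camera("top")[:,:,::-1].copy();print(o["position"],o["ee_rot"])
c=blob(w,(95,120,60),(125,255,255))
pts=c[:,0,:];print(cv2.boundingRect(c), [ (ray("wrist",(cv2.boundingRect(c)[0]+cv2.boundingRect(c)[2]/2,v),.166,o)-o["position"]).round(4) for v in(pts[:,1].max(),)])
cv2.imwrite("pics/w7.png",np.hstack([cv2.resize(w,(400,300)),cv2.resize(t[265:365,160:294],(400,300))]))
E
```

```text
[0.42925788 0.25007824 0.11344712] [ 3.44757430e-04  9.99999900e-01 -2.22199184e-04  1.76982328e-04]
(210, 214, 207, 214) [array([ 0.0304, -0.0004,  0.0526])]
```

View pics/w7.png

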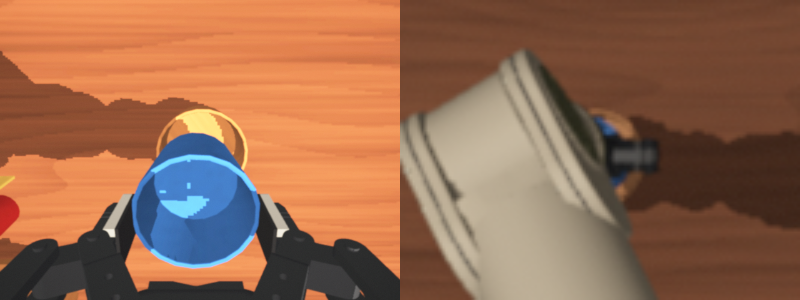

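Blue is held upright, with the brown rim beneath it spanning columns 157–247 and its top at row 109. I'll check the alignment.

```bash
python3 - <<'E'
from h import *
o=get_obs();print(o["position"],ray("wrist",(323,174),.06,o)+[.042,0,0],proj("wrist",(.426,.2538,.06),o)/1.6)
E
```

```text
[0.4289526  0.25001478 0.11327571] [0.42734362 0.25476596 0.06      ] [200.52306543 153.33317194]
```

Request:
step_arm(commands=[50,0.0035,0.0077,0,0,0,0,50,0.0035,0.0077,-0.03,0,0,0,50,0.0035,0.0077,-0.06,0,0,0,50,0.0035,0.0077,-0.09,0,0,0,50,0.0035,0.0077,-0.11,0,0,0,50,0.0035,0.0077,-0.121,0,0,0,50,0.0035,0.0077,-0.121,0,0,0,50,0.0035,0.0077,-0.121,0,0,0,50,0.0035,0.0077,-0.121,0,0,0,50,0.0035,0.0077,-0.121,0,0,0])

```text
clock: 26.05
position: [0.4308, 0.2549, 0.0411]
ee_rot: [0.0, 1.0, 0.0, 0.0]
ft_force: [-1.0, 0.3, -1.0]
grip_width: 0.79
grasp_force: 29.3
```

Request:
step_arm(commands=[85,0,0,0,0,0,0,85,0,0,0,0,0,0,85,0,0,0.02,0,0,0,85,0,0,0.08,0,0,0,85,0,0,0.15,0,0,0,85,0,0,0.2,0,0,0,85,0,0,0.25,0,0,0,85,0,0,0.3,0,0,0,85,0,0,0.3,0,0,0,85,0,0,0.3,0,0,0])

```text
clock: 27.3
position: [0.4306, 0.2546, 0.2208]
ee_rot: [0.0, 1.0, 0.0, -0.0]
ft_force: [-0.2, 0.1, -0.0]
grip_width: 0.994
grasp_force: 0.0
```

```bash
python3 - <<'E'
from h import *
o=get_obs();w=camera("wrist")[:,:,::-1].copy();print(o["position"])
c=blob(w,(95,120,60),(125,255,255));t=cv2.minEnclosingCircle(c);print(t,cv2.boundingRect(c),ray("wrist",t[0],.09,o), proj("wrist",(.4267,.2543,.06),o))
# expected radius if rim z=.09
a=proj("wrist",ray("wrist",t[0],.09,o)+[0,.035,0],o);print(abs(a[0]-t[0][0]))
cv2.imwrite("pics/w8.png",w)
E
```

```text
[0.43056836 0.25461414 0.22078149]
((312.8907775878906, 211.0949249267578), 46.258941650390625) (268, 165, 91, 93) [0.4258712  0.25382737 0.09      ] [313.50534488 203.60597392]
46.87912657881401
```

Request:
step_arm(commands=[85,0,-0.794,0,0,0,0,85,0,-0.794,0,0,0,0,85,0,-0.794,0,0,0,0,85,0,-0.794,0,0,0,0,85,0,-0.794,0,0,0,0,85,0,-0.794,0,0,0,0,85,0,-0.794,0,0,0,0,85,0,-0.794,0,0,0,0,85,0,-0.794,0,0,0,0,85,0,-0.794,0,0,0,0])

```text
clock: 28.6
position: [0.4306, -0.2206, 0.2204]
ee_rot: [-0.0, 1.0, 0.0, -0.001]
ft_force: [-0.7, 1.1, -0.2]
grip_width: 0.995
grasp_force: 0.0
```

```bash
python3 - <<'E'
from h import *
o=get_obs();w=camera("wrist")[:,:,::-1].copy();print(o["position"],proj("wrist",(.4292,-.2222,.072),o))
cv2.imwrite("pics/w9.png",w)
m=cv2.inRange(cv2.cvtColor(w,cv2.COLOR_BGR2HSV),(0,0,70),(179,90,255))
for c in cv2.findContours(m,0,1)[0]:
    if cv2.contourArea(c)>400: t=cv2.minEnclosingCircle(c);print(t,cv2.boundingRect(c),ray("wrist",t[0],.072,o))
E
```

```text
[ 0.43058375 -0.22058753  0.22038574] [311.89629265 210.23471156]
((232.58177185058594, 432.8916015625), 52.98398971557617) (181, 384, 102, 83) [ 0.64440537 -0.29704536  0.072     ]
((157.5, 356.0), 43.8321647644043) (122, 319, 60, 75) [ 0.56128397 -0.35870403  0.072     ]
((468.5, 356.0), 43.8321647644043) (445, 318, 60, 76) [ 0.56092497 -0.08381733  0.072     ]
((312.2774353027344, 208.71939086914062), 39.94915008544922) (274, 169, 78, 80) [ 0.42797666 -0.22189956  0.072     ]
```

Request:
step_arm(commands=[85,-0.0077,-0.0023,-0.05,0,0,0,85,-0.0077,-0.0023,-0.14,0,0,0,85,-0.0077,-0.0023,-0.23,0,0,0,85,-0.0077,-0.0023,-0.3,0,0,0,85,-0.0077,-0.0023,-0.344,0,0,0,85,-0.0077,-0.0023,-0.344,0,0,0,40,-0.0077,-0.0023,-0.344,0,0,0,40,-0.0077,-0.0023,-0.344,0,0,0,40,-0.0077,-0.0023,-0.344,0,0,0,40,-0.0077,-0.0023,-0.344,0,0,0], squeeze=25)

```text
clock: 29.9
position: [0.4276, -0.2225, 0.0159]
ee_rot: [-0.0, 1.0, 0.0, 0.001]
ft_force: [-0.5, 2.6, 6.2]
grip_width: 0.687
grasp_force: 25.6
```

Request:
step_arm(commands=[40,0,0,0.08,0,0,0,40,0,0,0.17,0,0,0,40,0,0,0.25,0,0,0,40,0,0.08,0.25,0,0,0,40,0,0.18,0.25,0,0,0,40,0,0.28,0.25,0,0,0,40,0,0.38,0.25,0,0,0,40,0,0.46,0.25,0,0,0,40,0,0.5,0.25,0,0,0,40,0,0.5,0.25,0,0,0])

```text
clock: 31.15
position: [0.4262, 0.0781, 0.1648]
ee_rot: [-0.001, 1.0, 0.0, 0.0]
ft_force: [-0.1, -0.1, -1.8]
grip_width: 0.684
grasp_force: 28.2
```

Request:
step_arm(commands=[40,0,0.1,0,0,0,0,40,0,0.2,0,0,0,0,40,0,0.27,0,0,0,0,40,0,0.294,0,0,0,0,40,0,0.294,0,0,0,0,40,0,0.294,0,0,0,0,40,0,0.294,0,0,0,0,40,0,0.294,0,0,0,0,40,0,0.294,0,0,0,0,40,0,0.294,0,0,0,0])

```text
clock: 32.4
position: [0.4261, 0.2534, 0.1644]
ee_rot: [0.0, 1.0, 0.0, -0.0]
ft_force: [-0.0, 0.1, -1.6]
grip_width: 0.685
grasp_force: 28.2
```

```bash
python3 - <<'E'
from h import *
o=get_obs();w=camera("wrist")[:,:,::-1].copy();p=o["position"];print(p,o["ft_force"])
cv2.imwrite("pics/w10.png",w);z=.072+p[2]-.0159
m=cv2.inRange(cv2.cvtColor(w,cv2.COLOR_BGR2HSV),(0,0,90),(179,70,255));m[:,:200]=0;m[:,430:]=0
c=max(cv2.findContours(m,0,1)[0],key=cv2.contourArea);x,y,a,b=cv2.boundingRect(c)
print("white",x,y,a,b,ray("wrist",(x+a/2,y+b),z,o)-[.03,0,0]-p)
c=blob(w,(95,120,60),(125,255,255));x,y,a,b=cv2.boundingRect(c);print("blue",x,y,a,b,ray("wrist",(x+a/2,y),.09,o)+[.035,0,0])
E
```

```text
[0.42609655 0.25335825 0.16444746] [-0.02691378  0.10217375 -1.56128161]
white 222 234 183 210 [ 0.00455068 -0.00040243  0.0561    ]
blue 261 181 110 83 [0.42473163 0.25447816 0.09      ]
```

Request:
step_arm(commands=[40,-0.004,0.0015,-0.04,0,0,0,40,-0.004,0.0015,-0.08,0,0,0,40,-0.004,0.0015,-0.1,0,0,0,40,-0.004,0.0015,-0.12,0,0,0,40,-0.004,0.0015,-0.14,0,0,0,40,-0.004,0.0015,-0.155,0,0,0,40,-0.004,0.0015,-0.166,0,0,0,40,-0.004,0.0015,-0.166,0,0,0,40,-0.004,0.0015,-0.166,0,0,0,40,-0.004,0.0015,-0.166,0,0,0])

```text
clock: 33.7
position: [0.4238, 0.2544, 0.0651]
ee_rot: [0.0, 1.0, 0.0, 0.0]
ft_force: [0.1, -0.0, -1.8]
grip_width: 0.681
grasp_force: 28.2
```

Request:
step_arm(commands=[40,0,0,-0.002,0,0,0,40,0,0,-0.002,0,0,0,85,0,0,-0.002,0,0,0,85,0,0,-0.002,0,0,0,85,0,0,0.03,0,0,0,85,0,0,0.1,0,0,0,85,0,0,0.18,0,0,0,85,0,0,0.26,0,0,0,85,0,0,0.3,0,0,0,85,0,0,0.3,0,0,0])

```text
clock: 34.95
position: [0.4244, 0.2549, 0.2464]
ee_rot: [0.0, 1.0, 0.001, 0.001]
ft_force: [0.3, 0.2, 0.1]
grip_width: 0.995
grasp_force: 0.0
```

```bash
python3 - <<'E'
from h import *
o=get_obs();w=camera("wrist")[:,:,::-1].copy();p=o["position"];print(p,o["ft_force"])
cv2.imwrite("pics/w11.png",w)
m=cv2.inRange(cv2.cvtColor(w,cv2.COLOR_BGR2HSV),(0,0,90),(179,70,255));m[:,:210]=0;m[:,420:]=0
c=max(cv2.findContours(m,0,1)[0],key=cv2.contourArea);t=cv2.minEnclosingCircle(c);C=ray("wrist",t[0],.12,o)
print("white",cv2.boundingRect(c),t,C,"exp r",proj("wrist",C+[0,.03,0],o)[0]-t[0][0])
c=blob(w,(95,120,60),(125,255,255));t=cv2.minEnclosingCircle(c);C=ray("wrist",t[0],.09,o)
print("blue",t,C,"exp r",proj("wrist",C+[0,.035,0],o)[0]-t[0][0])
E
```

```text
[0.42442808 0.25485238 0.24644978] [0.28484508 0.21960238 0.09602683]
white (269, 175, 87, 86) ((312.3383483886719, 218.01068115234375), 43.52361297607422) [0.42421525 0.25396477 0.12      ] exp r 40.54367385357551
blue ((312.0953674316406, 209.8788604736328), 42.18779373168945) [0.42511491 0.25377382 0.09      ] exp r 43.2704057592552
```

```bash
python3 - <<'E'
from h import *
w=cv2.imread("pics/w11.png");v=cv2.imread("pics/w9.png")
for im,r,c0,c1 in((w,218,262,282),(w,218,342,362),(v,209,268,284),(v,209,340,356)):
    print(c0,[tuple(int(q) for q in im[r,c]) for c in range(c0,c1)])
E
```

```text
262 [(44, 73, 132), (42, 68, 124), (44, 68, 124), (44, 67, 123), (40, 65, 121), (44, 71, 129), (55, 88, 151), (89, 111, 169), (138, 118, 144), (171, 112, 86), (176, 110, 66), (183, 156, 142), (239, 248, 250), (255, 255, 255), (255, 255, 255), (255, 255, 255), (255, 255, 255), (244, 253, 254), (233, 249, 253), (233, 248, 253)]
342 [(181, 210, 227), (177, 208, 225), (176, 206, 225), (175, 206, 224), (174, 204, 222), (171, 201, 218), (169, 199, 216), (208, 235, 242), (253, 255, 255), (255, 255, 255), (255, 255, 255), (255, 255, 255), (253, 253, 252), (200, 213, 243), (128, 196, 252), (109, 194, 253), (95, 165, 246), (77, 130, 225), (71, 116, 211), (72, 118, 211)]
268 [(43, 67, 121), (44, 68, 121), (42, 67, 121), (39, 65, 118), (42, 67, 121), (48, 73, 124), (138, 172, 201), (248, 254, 255), (255, 255, 255), (255, 255, 255), (255, 255, 255), (253, 255, 255), (241, 252, 254), (235, 250, 253), (236, 250, 253), (236, 250, 253)]
340 [(183, 212, 229), (181, 210, 227), (179, 208, 226), (177, 206, 225), (176, 205, 223), (199, 228, 237), (249, 254, 255), (255, 255, 255), (255, 255, 255), (255, 255, 255), (242, 253, 255), (136, 183, 239), (81, 132, 227), (77, 127, 225), (78, 128, 226), (77, 127, 226)]
```

White is seated: its rim spans 82 px, which fits a 120 mm height. Next is the red tub.

Request:
step_arm(commands=[85,0.01,-0.1,0,0,0,0,85,0.03,-0.2,0,0,0,0,85,0.08,-0.3,0,0,0,0,85,0.12,-0.38,0,0,0,0,85,0.15,-0.404,0,0,0,0,85,0.15,-0.404,0,0,0,0,85,0.15,-0.404,0,0,0,0,85,0.15,-0.404,0,0,0,0,85,0.15,-0.404,0,0,0,0,85,0.15,-0.404,0,0,0,0])

```text
clock: 36.25
position: [0.5136, 0.0123, 0.2449]
ee_rot: [-0.0, 1.0, 0.0, 0.0]
ft_force: [0.5, -0.4, 0.3]
grip_width: 0.994
grasp_force: 0.0
```

```bash
python3 - <<'E'
from h import *
o=get_obs();w=camera("wrist")[:,:,::-1].copy();print(o["position"],proj("wrist",(.5146,.012,.078),o))
cv2.imwrite("pics/w12.png",w)
h=cv2.cvtColor(w,cv2.COLOR_BGR2HSV);m=(((h[:,:,0]<5)|(h[:,:,0]>174))&(h[:,:,1]>190)&(h[:,:,2]>60)).astype(np.uint8)
c=max(cv2.findContours(m,0,1)[0],key=cv2.contourArea);x,y,a,b=cv2.boundingRect(c);print(x,y,a,b)
print("centre by bottom edge",ray("wrist",(x+a/2,y+b),.078,o)-[.025,0,0])
b=cv2.inRange(h,(7,150,120),(20,255,255))&(cv2.drawContours(m*0,[cv2.convexHull(c)],-1,255,-1))
for k in cv2.findContours(b,0,1)[0]:
    if cv2.contourArea(k)>40: print("ball?",cv2.boundingRect(k),cv2.contourArea(k))
E
```

```text
[0.51357929 0.01229079 0.24488078] [313.45292518 207.75771062]
283 181 59 59
centre by bottom edge [0.51772044 0.01121179 0.078     ]
ball? (299, 193, 24, 25) 421.0
```

Request:
step_arm(commands=[85,0.0025,-0.0015,-0.06,0,0,0,85,0.0025,-0.0015,-0.14,0,0,0,85,0.0025,-0.0015,-0.22,0,0,0,85,0.0025,-0.0015,-0.3,0,0,0,85,0.0025,-0.0015,-0.35,0,0,0,85,0.0025,-0.0015,-0.369,0,0,0,85,0.0025,-0.0015,-0.369,0,0,0,30,0.0025,-0.0015,-0.369,0,0,0,30,0.0025,-0.0015,-0.369,0,0,0,30,0.0025,-0.0015,-0.369,0,0,0], squeeze=30)

```text
clock: 37.55
position: [0.5164, 0.0114, 0.0248]
ee_rot: [-0.0, 1.0, 0.001, 0.001]
ft_force: [-0.9, 1.3, 7.6]
grip_width: 0.575
grasp_force: 29.9
```

Request:
step_arm(commands=[30,0,0,0,0,0,0,30,0,0,0,0,0,0,30,0,0,0,0,0,0,30,0,0,0,0,0,0,30,0,0,0.03,0,0,0,30,0,0,0.06,0,0,0,30,0,0,0.06,0,0,0,30,0,0,0.06,0,0,0,30,0,0,0.06,0,0,0,30,0,0,0.06,0,0,0])

```text
clock: 38.8
position: [0.5149, 0.0109, 0.0591]
ee_rot: [0.0, 1.0, -0.0, -0.0]
ft_force: [-0.2, 0.4, -1.6]
grip_width: 0.568
grasp_force: 31.4
```

Request:
step_arm(commands=[30,0,0,0.06,0,0,0,30,0,0,0.12,0,0,0,30,0,0,0.18,0,0,0,30,0,0,0.227,0,0,0,30,0,0.05,0.227,0,0,0,30,-0.04,0.12,0.227,0,0,0,30,-0.08,0.19,0.227,0,0,0,30,-0.11,0.26,0.227,0,0,0,30,-0.13,0.32,0.227,0,0,0,30,-0.14,0.36,0.227,0,0,0])

```text
clock: 40.05
position: [0.4304, 0.2285, 0.1954]
ee_rot: [-0.001, 1.0, 0.0, -0.0]
ft_force: [0.1, -0.4, -0.9]
grip_width: 0.568
grasp_force: 32.1
```

Request:
step_arm(commands=[30,-0.005,0.03,0,0,0,0,30,-0.011,0.047,0,0,0,0,30,-0.011,0.047,0,0,0,0,30,-0.011,0.047,0,0,0,0,30,-0.011,0.047,0,0,0,0,30,-0.011,0.047,0,0,0,0,30,-0.011,0.047,0,0,0,0,30,-0.011,0.047,0,0,0,0,30,-0.011,0.047,0,0,0,0,30,-0.011,0.047,0,0,0,0])

```text
clock: 41.3
position: [0.4246, 0.2553, 0.1956]
ee_rot: [0.0, 1.0, 0.0, -0.0]
ft_force: [-0.2, 0.4, -1.8]
grip_width: 0.569
grasp_force: 32.1
```

```bash
python3 - <<'E'
from h import *
o=get_obs();w=camera("wrist")[:,:,::-1].copy();p=o["position"];print(p,o["ft_force"])
cv2.imwrite("pics/w13.png",w);z=.078+p[2]-.0248
h=cv2.cvtColor(w,cv2.COLOR_BGR2HSV);m=(((h[:,:,0]<5)|(h[:,:,0]>174))&(h[:,:,1]>190)&(h[:,:,2]>60)).astype(np.uint8)
c=max(cv2.findContours(m,0,1)[0],key=cv2.contourArea);x,y,a,b=cv2.boundingRect(c)
print("red",x,y,a,b,ray("wrist",(x+a/2,y+b),z,o)-[.025,0,0])
m=cv2.inRange(h,(0,0,170),(179,70,255));m[:,:210]=0;m[:,420:]=0
c=max(cv2.findContours(m,0,1)[0],key=cv2.contourArea);x,y,a,b=cv2.boundingRect(c);print("white",x,y,a,b,ray("wrist",(x+a/2,y),.12,o)+[.03,0,0])
E
```

```text
[0.4245718  0.25526294 0.19564439] [-0.1951861   0.37288651 -1.80623647]
red 239 237 149 179 [0.42475065 0.25486221 0.24884439]
white 265 186 98 80 [0.42141129 0.25519173 0.12      ]
```

Request:
step_arm(commands=[30,-0.002,0,-0.04,0,0,0,30,-0.002,0,-0.08,0,0,0,30,-0.002,0,-0.1,0,0,0,30,-0.002,0,-0.12,0,0,0,30,-0.002,0,-0.14,0,0,0,30,-0.002,0,-0.155,0,0,0,30,-0.002,0,-0.164,0,0,0,30,-0.002,0,-0.164,0,0,0,30,-0.002,0,-0.164,0,0,0,30,-0.002,0,-0.164,0,0,0])

```text
clock: 42.6
position: [0.4234, 0.2553, 0.0974]
ee_rot: [0.0, 1.0, 0.0, 0.0]
ft_force: [0.5, -0.1, -1.8]
grip_width: 0.573
grasp_force: 32.1
```

Request:
step_arm(commands=[30,0,0,-0.002,0,0,0,30,0,0,-0.002,0,0,0,85,0,0,-0.002,0,0,0,85,0,0,-0.002,0,0,0,85,0,0,-0.002,0,0,0,85,0,0,0.04,0,0,0,85,0,0,0.12,0,0,0,85,0,0,0.2,0,0,0,85,0,0,0.25,0,0,0,85,0,0,0.25,0,0,0])

```text
clock: 43.85
position: [0.4243, 0.2559, 0.2492]
ee_rot: [-0.0, 1.0, 0.002, 0.001]
ft_force: [0.8, 0.5, -0.7]
grip_width: 0.995
grasp_force: 0.0
```

```bash
python3 - <<'E'
from h import *
o=get_obs();w=camera("wrist")[:,:,::-1].copy();s=camera("side")[:,:,::-1].copy();print(o["position"])
for X in((.4235,.2553,.15),(.4245,.255,.12),(.4255,.254,.09),(.4265,.254,.06)): print(proj("wrist",X,o).round(),proj("wrist",np.add(X,[0,.025,0]),o).round()[0],proj("side",X).round())
cv2.imwrite("pics/f.png",np.hstack([cv2.resize(w[120:320,210:420],(400,400)),cv2.resize(s[160:310,180:330],(400,400),interpolation=2)]))
E
```

```text
[0.42430073 0.2559403  0.24924524]
[313. 227.] 350.0 [218. 208.]
[312. 218.] 346.0 [220. 217.]
[311. 210.] 342.0 [222. 225.]
[311. 203.] 339.0 [224. 233.]
```

View pics/f.png

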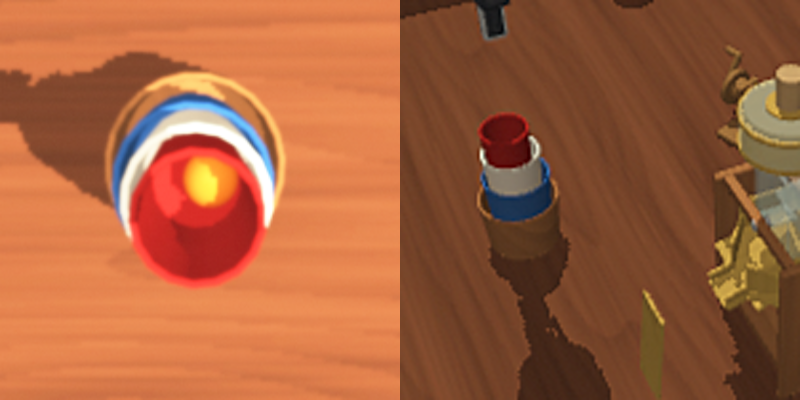

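The final view shows all four tubs nested upright and evenly stepped. The ball is in the red tub at (208,180), and the bottle's neck is empty.

```bash
python3 -c "
from workcell import *
print(hand_in())"
```

```text
the job is handed in; nothing more can be done
None
```

I handed the job in: the one ball I could see was rocked loose into the smallest tub, all four tubs are nested upright in the largest with the ball still inside, and the cradle, windlass and square were not moved.

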